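# Lift the largest test weight out of its block and stand it on the scale

### The job

The scale is due for its daily check. Take the largest of the three steel weights by its knob, lift it straight up out of its pocket in the wooden block and stand it upright on the scale, wholly inside the ring marked in the middle of the pan. Do not tip it over or drop it, and leave the other two weights in their pockets.

Things in the scene. Friction and masses are not known exactly. Their poses are not given: they have to be found in the camera images.
- weight_large_mid (a point): Largest of 3 plain steel weights; point on its axis, half-way up. 60 mm tall, 0.47 kg: cylinder 40 mm across up to 42 mm, neck 16 mm across, then from 47 to 60 mm the knob, 24 mm across. Stands in a tight pocket (floor 8 mm above the table) of a fixed wooden block 134 mm square, 52 mm high: only the knob stands out, 3 to 16 mm above the block. z up; at the start x and y lie along the block's edges
- weight_medium: Medium weight, same shape and height, 26 mm across, knob 18 mm. Origin: centre of its underside, z up. In the same block, whose 4 pockets form a square at 60 mm pitch: at the start it is 60 mm to the large weight's -x, the small one 60 mm to its -y, an empty pocket diagonally opposite. Fingers closing along a block diagonal clear the other knobs. Leave it alone
- weight_small: Small weight, same shape and height, 18 mm across, knob 13 mm, in its own pocket of the block. Origin: centre of its underside, z up. Leave it alone
- pan (a point): Centre of the top of the scale's round aluminium pan, 140 mm across, 60 mm above the table; z up. A thin dark ring, 80 mm across inside, is marked round it. The pan does not give. The scale is a low, fixed, white bench scale, 190 x 170 mm, display towards the robot; block and scale stand side by side, either one on the left
Not all that is in view belongs to the job. Leave any green or red look-alike of the part that bears weight_large_mid alone.

How it is judged:
By the outcome, as a careful person would: the job done as asked, in the order asked, and still so for the second after the job is handed in, with the robot touching nothing.
It also fails if it takes over 40 s, if anything falls off the work surface, if the arm or the gripper's body presses on something with over 40 N, if the wrist force passes 120 N, or if a joint passes its speed limit or range.

### The arm

A 6-joint arm with a two-finger parallel gripper is mounted at the origin on a cart in front of the work surface, level with it; the furniture and walls round the work are solid. World frame = base frame: x ahead of the robot, y to its left, z up, the work surface at z = 0. Lengths are in m, angles in rad, forces in N, time in s.
With the tool pointing down it reaches from about 0.3 to 0.775 m from the base axis. Payload 14.6 kg.
Tool frame: the origin (TCP) lies midway between the tips of the shut fingers; the grasp point (between the pads) lies 19 mm behind it; z points along the fingers, y is the line along which they close (so a half turn about z gives the same grasp; the last joint's range is limited). The gripper opens to 94 mm and grips with 3 to 60 N. Pads are 16 mm wide; open, the fingers measure 119 mm over their backs; the gripper's body (75 mm by 177 mm) begins 78 mm behind the grasp point.
Start: joints at [1.197, 0.3, 1.521, -0, 1.321, -0.067], TCP at [0.166, 0.524, 0.184] pointing down, gripper open.
Joint ranges: [-3.03, 3.03], [-0.79, 2.21], [0.23, 2.52], [-1.04, 4.18], [0, 3.07], [-2.55, 2.55]. Speed limits (rad/s): [2.22, 2.22, 2.57, 3.14, 3.14, 3.14].

### API

Orientations are given as a unit quaternion [w, x, y, z].
In Python, from bench import ctrl, optics, finder gives the robot as it stands.
- The arm moves only by the tool jog_arm, never from a script. Its argument "moves" is a list of rows, each a list of 3 entries, a list of its own where there are three numbers: the opening, from -1 (shut) to 1 (fully open), so that 0 is half open, then the shift along the tool's x, y, z in units of 60 mm (1.0 is 60 mm), then the turn about the tool's z in degrees. A call has 1 to 10 rows; each row shifts and turns the commanded pose from where the row before left it, along the tool's axes as they then stand; what a row does not reach is not made up. A row lasts 1/8 s, in which the tool goes at most 62.5 mm and 10.7 degrees, less where a joint would pass 70% of its speed; a pose out of reach is approached as far as the arm can. A call is refused whole if a number of a shift passes 1 or a number of a turn 10.7, either way. A call with a gripper value outside its range is refused whole. The fingers move at their own pace and stop on an object; "squeeze" is the grip in N (left out, the last holds). Time passes only in rows, so rows that do not move let the fingers close. It gives the time, the measured TCP pose, the force, the opening and the grip force at its end, in the units of the state.
- ctrl.state(): the state, without advancing time (a new reading comes with each control period).
- optics.get_image(name): name is "scene" or "top" or "wrist"; returns the picture (384x512x3 uint8, red, green, blue); there is no depth.
- optics.calibration(name): a dict with "fx", "fy", "cx", "cy" (pixels), "k1" (the pictures are not rectified: a ray, as slopes to the right and down, at radius r is drawn at 1 + k1 r^2 times it, then the intrinsics apply), "view" (4x4, takes a point from world to camera coordinates). Camera axes: x right, y up, looking along -z (the intrinsics and any distortion apply to the point x, -y, -z); pixel columns grow to the right and rows downward; lengths in m; the calibration is good to about 2 mm. A picture is of the moment at which its call begins: read the wrist's pose just before it. calibration takes no time and is no camera call; for the wrist camera it gives the pose at the moment of the call.
- ctrl.close_job(): hands the job in; it is judged then, once.
Trained networks look in the newest picture that a camera, given by its name, has taken for a name from the list of things; names that differ only in an ending like _2 or _b are one class to them, and where a whole thing is asked for, a point or a joint stands for the part that bears it (a point fixed in the world has none). Each returns a list of dicts, best first, with "conf" (0 to 1); they miss things now and then, are a little off and sometimes report something else, mostly with a low value. They report only what shows in the picture. A call takes as long as a camera call. They do not tell look-alikes from the thing itself.
- finder.recognise(camera, query): "rect" ([centre column, centre row, width, height] in pixels, round what is visible of it).
- finder.regions_of(camera, query): "mask" (384x512 bool, what is visible of it) and "rect" ([centre column, centre row, width, height] in pixels, round what is visible of it).
- finder.mark_of(camera, query): "pixel" ([row, column] in pixels: a listed point, or the origin of a listed thing).
The state is a dict: "time_s": time; "joints": joint angles; "joint_velocities": joint speeds; "joint_efforts": joint torques, N m; "position": TCP position; "tcp_rot": TCP orientation; "contact_force": force on the tool from outside, world axes, zero at the start; "wrist_torque": the same for the moment, N m; "grip_width": finger opening in m; "grip_force": force on a finger pad.
Only numpy, scipy, OpenCV 4.12 (cv2) and the standard library are available. Lean on these libraries where they do the work, as an engineer would, in place of code of your own. Each camera call takes 0.05 s, during which the arm holds its last target. There are 200 camera calls.

## Working session

There is one attempt and no reset: what is moved stays moved. The work goes in short steps, Python scripts to look and compute and a tool call to move; the robot and the scene stay as the last step left them, time stands still between calls to the robot, and variables do not carry over. Pictures are saved under pics/ and viewed, at most 10 in all, crops included, and the job is handed in when it is done.

Besides the shell and the picture viewer there is one more tool, called as name(argument=value, ...) on one line, values as JSON. jog_arm: Moves the arm, as the interface text tells. Its arguments: {"type":"object","properties":{"moves":{"type":"array","items":{"type":"array"}},"squeeze":{"type":"number"}},"required":["moves"]}

```bash
mkdir -p pics; cat > h.py <<'E'
import numpy as np, cv2
from bench import ctrl, optics, finder
def ray(c,u,v):
    k=(u-c["cx"])/c["fx"],(v-c["cy"])/c["fy"]
    r=np.hypot(*k); s=r
    for _ in range(30): s=r/(1+c["k1"]*s*s)
    f=s/r if r else 1
    d=np.array([k[0]*f,-k[1]*f,-1]); V=np.array(c["view"]); R=V[:3,:3]
    return -R.T@V[:3,3], R.T@d
def at(c,u,v,z):
    o,d=ray(c,u,v); return o+d*(z-o[2])/d[2]
def proj(c,p):
    V=np.array(c["view"]); q=V[:3,:3]@p+V[:3,3]; a,b=q[0]/-q[2],-q[1]/-q[2]
    g=1+c["k1"]*(a*a+b*b); return c["cx"]+c["fx"]*a*g, c["cy"]+c["fy"]*b*g
E
python3 - <<'E'
from h import *
for n in("scene","top"):
    im=optics.get_image(n); c=optics.calibration(n)
    cv2.imwrite(f"pics/{n}0.png",im[:,:,::-1])
    for q,z in(("weight_large_mid",.038),("weight_medium",.008),("weight_small",.008),("pan",.06)):
        for d in finder.mark_of(n,q)[:4]:
            r,cc=d["pixel"]; print(n,q,round(d["conf"],2),np.round([cc,r]),at(c,cc,r,z).round(3))
print(ctrl.state()["time_s"])
E
```

```text
scene weight_large_mid 0.75 [276. 214.] [ 0.479 -0.006  0.038]
scene weight_large_mid 0.68 [257. 202.] [0.492 0.066 0.038]
scene weight_large_mid 0.53 [347. 252.] [ 0.462 -0.22   0.038]
scene weight_medium 0.55 [361. 251.] [ 0.516 -0.227  0.008]
scene pan 0.69 [202. 176.] [0.473 0.247 0.06 ]
top weight_large_mid 0.85 [236. 179.] [0.501 0.06  0.038]
top weight_large_mid 0.83 [361. 192.] [ 0.466 -0.219  0.038]
top weight_large_mid 0.6 [266. 186.] [ 0.485 -0.008  0.038]
top pan 0.81 [140. 182.] [0.497 0.271 0.06 ]
0.5
```

View pics/top0.png

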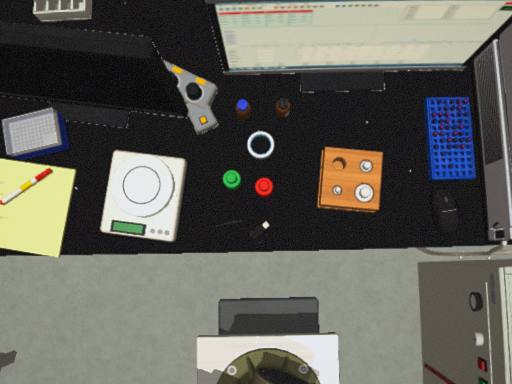

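View pics/scene0.png

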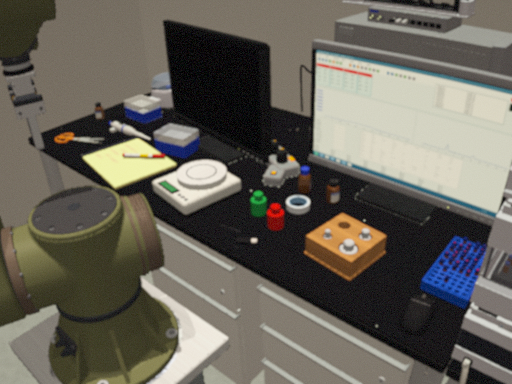

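Top view: the scale is at left (145,195) and the block at right (350,180). Candidates for the weight:
- green look-alike (232,179) – leave
- red look-alike (264,186) – leave
- steel large knob (364,192), front right in the block – **chosen**
- medium (366,167) and small (337,190) – leave

The medium lies 60 mm away from the robot and the small 60 mm to the left, which fits the description with block axes turned by about 180°. The pan centre estimates disagree, so I check close crops.

```bash
python3 - <<'E'
from h import *
im=cv2.imread("pics/top0.png")
a=cv2.resize(im[142:252,95:195],None,fx=4,fy=4,interpolation=cv2.INTER_CUBIC)
b=cv2.resize(im[142:217,310:395],None,fx=4,fy=4,interpolation=cv2.INTER_CUBIC)
o=np.zeros((440,750,3),np.uint8);o[:,:400]=a;o[:300,405:745]=b
cv2.imwrite("pics/crop0.png",o)
c=optics.calibration("top")
for p in((364,192),(366,167),(337,190),(339,163)): print(at(c,*p,.068 if p!=(339,163) else .052).round(3))
for p in((122,185),(174,185),(148,160),(148,211)): print(at(c,*p,.06).round(3))
E
```

```text
[ 0.461 -0.22   0.068]
[ 0.516 -0.227  0.068]
[ 0.467 -0.161  0.068]
[ 0.529 -0.171  0.052]
[0.491 0.312 0.06 ]
[0.488 0.195 0.06 ]
[0.546 0.254 0.06 ]
[0.432 0.253 0.06 ]
```

View pics/crop0.png

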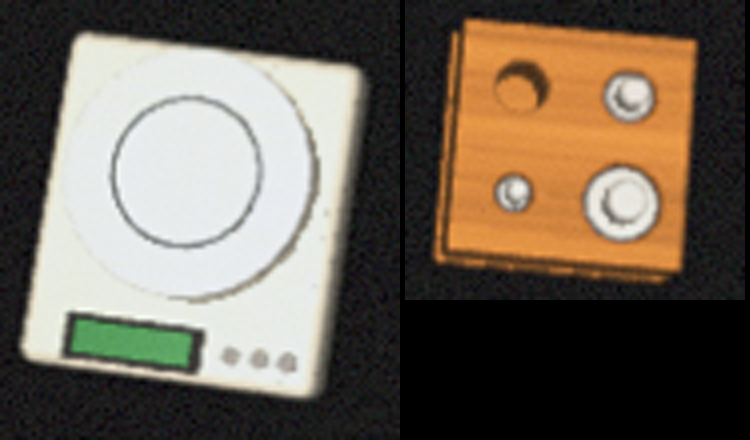

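Crops: the ring's centre is at top pixel (141.7,184.7). The knob of the large weight is at (365.2,192), clearly the widest disc. Now I work out the move above it.

```bash
cat >> h.py <<'E'
from scipy.spatial.transform import Rotation as Ro
def plan(p):
    s=ctrl.state(); w,x,y,z=s["tcp_rot"]; R=Ro.from_quat([x,y,z,w]).as_matrix()
    d=np.array(p)-s["position"]; print("t",s["time_s"],"pos",np.round(s["position"],4),"toolx",R[:,0].round(3),"tooly",R[:,1].round(3),"z",R[:,2].round(3),"yaw_y",np.degrees(np.arctan2(R[1,1],R[0,1])).round(1),"units",(R.T@d/.06).round(3),"F",np.round(s["contact_force"],1),s["grip_width"],s["grip_force"])
E
python3 - <<'E'
from h import *
c=optics.calibration("top")
print(at(c,365.2,192,.068), at(c,141.7,184.7,.06))
plan([.461,-.221,.184]); print(ctrl.state()["joints"])
E
```

```text
[ 0.46097841 -0.22233051  0.068     ] [0.49058734 0.26739941 0.06      ]
t 0.5 pos [0.1661 0.5243 0.1839] toolx [-0.953  0.302  0.   ] tooly [ 0.302  0.953 -0.   ] z [-0.  0. -1.] yaw_y 72.4 units [-8.4370e+00 -1.0357e+01 -1.0000e-03] F [-0.4 -0.4  0.2] 0.09411478256633612 0.0
[ 1.19738137e+00  2.99903366e-01  1.52102751e+00  2.92896342e-05
  1.32066940e+00 -6.65923061e-02]
```

jog_arm(moves=[[1, [-0.71, -0.48, 0], 0], [1, [-0.71, -0.48, 0], 0], [1, [-0.71, -0.48, 0], 0], [1, [-0.71, -0.48, 0], 0], [1, [-0.71, -0.48, 0], 0], [1, [-0.71, -0.48, 0], 0], [1, [-0.71, -0.48, 0], 0], [1, [-0.71, -0.48, 0], 0]])

```text
time_s: 1.5
position: [0.4223, 0.2003, 0.1842]
tcp_rot: [0.0, 0.153, 0.988, 0.0]
contact_force: [-0.2, 0.8, -0.0]
grip_width: 0.0944
grip_force: 0.0
```

jog_arm(moves=[[1, [-0.34, -0.81, 0], 0], [1, [-0.34, -0.81, 0], 0], [1, [-0.34, -0.81, 0], 0], [1, [-0.34, -0.81, 0], 0], [1, [-0.34, -0.81, 0], 0], [1, [-0.34, -0.81, 0], 0], [1, [-0.34, -0.81, 0], 0], [1, [-0.34, -0.81, 0], 0]])

```text
time_s: 2.5
position: [0.4595, -0.22, 0.1841]
tcp_rot: [0.0, 0.153, 0.988, -0.0]
contact_force: [0.8, 0.8, 0.7]
grip_width: 0.0939
grip_force: 0.0
```

jog_arm(moves=[[0.2, [0, 0, 0], 10], [0.2, [0, 0, 0], 10], [0.2, [0, 0, 0], 10], [0.2, [0, 0, 0], 3.4], [0.2, [0, 0, 0], 0], [0.2, [0, 0, 0], 0]])

```text
time_s: 3.25
position: [0.4596, -0.2182, 0.184]
tcp_rot: [-0.0, 0.43, 0.903, -0.0]
contact_force: [0.1, 0.5, -0.0]
grip_width: 0.0566
grip_force: 0.0
```

```bash
python3 - <<'E'
from h import *
plan([.461,-.222,.184])
im=optics.get_image("wrist"); c=optics.calibration("wrist")
cv2.imwrite("pics/w1.png",im[:,:,::-1])
print("expect",proj(c,np.array([.461,-.222,.068])))
for q,z in(("weight_large_mid",.038),("weight_medium",.008),("weight_small",.008)):
    for d in finder.mark_of("wrist",q)[:3]:
        r,cc=d["pixel"]; print(q,round(d["conf"],2),np.round([cc,r]),at(c,cc,r,z).round(4))
E
```

```text
t 3.25 pos [ 0.4596 -0.2182  0.184 ] toolx [-0.631  0.776  0.   ] tooly [ 0.776  0.631 -0.   ] z [-0. -0. -1.] yaw_y 39.1 units [-0.064 -0.022 -0.001] F [ 0.1  0.5 -0. ] 0.05659668924017127 0.0
expect (np.float64(255.5027801444908), np.float64(184.50042777787584))
weight_large_mid 0.98 [450.   2.] [0.501  0.0682 0.038 ]
weight_large_mid 0.82 [388.  41.] [ 0.4767 -0.0046  0.038 ]
weight_large_mid 0.74 [255. 182.] [ 0.4633 -0.2254  0.038 ]
weight_medium 0.66 [287. 209.] [ 0.5247 -0.232   0.008 ]
weight_small 0.75 [287. 148.] [ 0.4707 -0.1678  0.008 ]
```

View pics/w1.png

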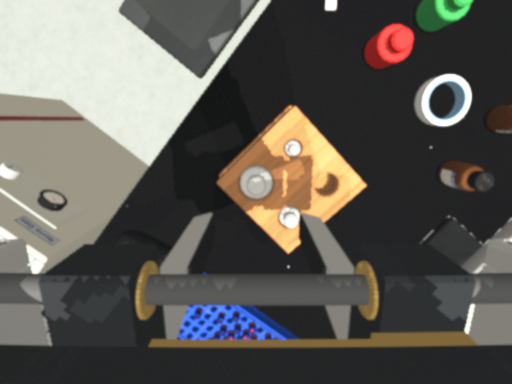

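The wrist view shows the large knob at (256,183), where I expected (255.5,184.5). The medium is at (289,216) and the small at (292,148), with the fingers closing along the diagonal clear of both. I go lower and take one closer look.

jog_arm(moves=[[0.2, [-0.07, -0.03, 0.3], 0], [0.2, [0, 0, 0.5], 0], [0.2, [0, 0, 0.5], 0], [0.2, [0, 0, 0.2], 0], [0.2, [0, 0, 0], 0]])

```text
time_s: 4.08
position: [0.4608, -0.2226, 0.0939]
tcp_rot: [-0.0, 0.43, 0.903, 0.0]
contact_force: [-0.1, -0.4, 0.1]
grip_width: 0.0568
grip_force: 0.0
```

```bash
python3 - <<'E'
from h import *
plan([.461,-.223,.056])
im=optics.get_image("wrist"); c=optics.calibration("wrist")
e=proj(c,np.array([.461,-.223,.068]));print("expect",e)
for d in finder.mark_of("wrist","weight_large_mid")[:3]:
    r,cc=d["pixel"]; print(round(d["conf"],2),np.round([cc,r]),at(c,cc,r,.038).round(4))
cv2.circle(im,(int(e[0]),int(e[1])),1,(255,0,0),-1)
u,v=int(e[0]),int(e[1]); u0,v0=max(u-80,0),max(v-80,0); print(u0,v0)
cv2.imwrite("pics/w2.png",cv2.resize(im[v0:v0+160,u0:u0+200,::-1],None,fx=3,fy=3))
E
```

```text
t 4.075 pos [ 0.4608 -0.2226  0.0939] toolx [-0.63   0.777  0.001] tooly [ 0.777  0.63  -0.   ] z [-0.001  0.    -1.   ] yaw_y 39.0 units [-0.009 -0.001  0.632] F [-0.1 -0.4  0.1] 0.05682387392608199 0.0
expect (np.float64(256.283365003833), np.float64(203.53088959873682))
0.75 [259. 194.] [ 0.4627 -0.2216  0.038 ]
176 123
```

View pics/w2.png

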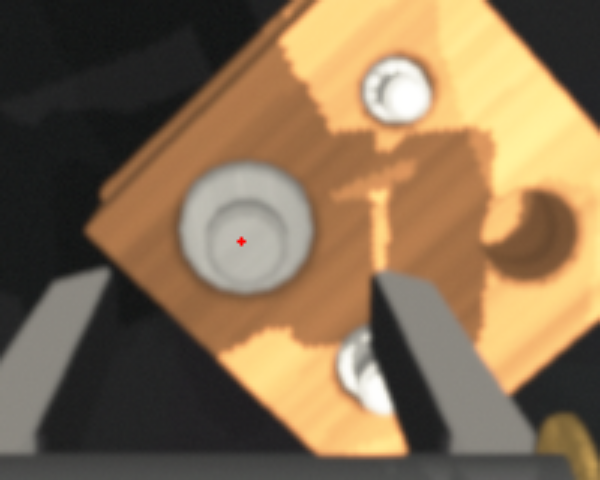

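The crop shows the knob top at (247,241), 6 crop px (about 1.8 mm) to the tool's +y from my estimate (red). I correct for that, descend and close.

jog_arm(moves=[[0.2, [0, 0.03, 0.2], 0], [0.2, [0, 0, 0.2], 0], [0.2, [0, 0, 0.15], 0], [0.2, [0, 0, 0.07], 0], [0.2, [0, 0, 0], 0], [-0.3, [0, 0, 0], 0], [-1, [0, 0, 0], 0], [-1, [0, 0, 0], 0], [-1, [0, 0, 0], 0], [-1, [0, 0, 0], 0]], squeeze=25)

```text
time_s: 5.42
position: [0.4622, -0.2215, 0.0568]
tcp_rot: [0.0, 0.43, 0.903, -0.0]
contact_force: [-0.5, 0.2, 0.1]
grip_width: 0.01
grip_force: 0.0
```

```bash
python3 - <<'E'
from h import *
plan([.4622,-.2215,.056])
im=optics.get_image("wrist")
a=cv2.resize(im[120:300,150:370,::-1],None,fx=2.5,fy=2.5)
cv2.imwrite("pics/w3.png",a)
plan([.4622,-.2215,.056])
E
```

```text
t 5.425 pos [ 0.4622 -0.2215  0.0568] toolx [-0.63   0.777 -0.   ] tooly [ 0.777  0.63  -0.   ] z [-0. -0. -1.] yaw_y 39.0 units [-0.    -0.001  0.013] F [-0.5  0.2  0.1] 0.010040179514085827 0.0
t 5.475 pos [ 0.4622 -0.2215  0.0568] toolx [-0.63   0.777 -0.   ] tooly [0.777 0.63  0.   ] z [ 0. -0. -1.] yaw_y 39.0 units [-0.    -0.001  0.013] F [-0.4 -0.1  0.2] 0.005880358389152616 0.0
```

View pics/w3.png

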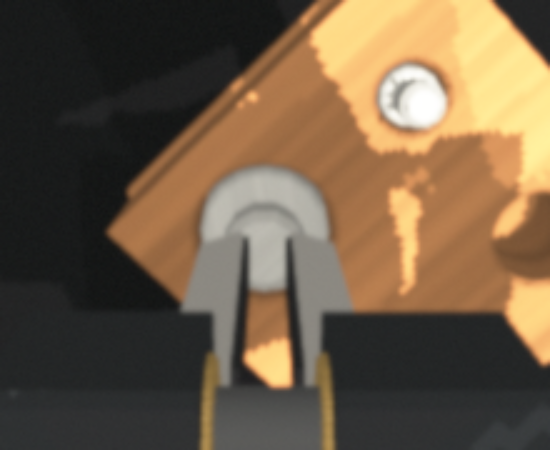

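```bash
python3 - <<'E'
from h import *
c=optics.calibration("wrist")
f=lambda p:print(np.round(p,3),((np.array(proj(c,np.array(p)))-[150,120])*2.5).round(0))
for z in(.0568,.065,.0758): f([.4622,-.2215,z])
for z in(.052,.068): f([.461,-.223,z])
o,_=ray(c,256,192);print("cam",o)
# block corner / small knob
for p in((415,100),(263,247),(105,230)): print(p,[at(c,p[0]/2.5+150,p[1]/2.5+120,z).round(4) for z in(.052,.068)])
print(ctrl.state()["grip_width"])
E
```

```text
[ 0.462 -0.222  0.057] [266. 234.]
[ 0.462 -0.222  0.065] [266. 243.]
[ 0.462 -0.222  0.076] [266. 256.]
[ 0.461 -0.223  0.052] [260. 230.]
[ 0.461 -0.223  0.068] [260. 248.]
cam [ 0.41976901 -0.16890047  0.25785504]
(415, 100) [array([ 0.471 , -0.1635,  0.052 ]), array([ 0.467 , -0.1639,  0.068 ])]
(263, 247) [array([ 0.465 , -0.2266,  0.052 ]), array([ 0.4615, -0.2221,  0.068 ])]
(105, 230) [array([ 0.4241, -0.2528,  0.052 ]), array([ 0.4238, -0.2462,  0.068 ])]
0.005880358389152616
```

```bash
python3 - <<'E'
from h import *
c=optics.calibration("wrist"); print(c["fx"],c["k1"])
print("w2 tip depth",c["fx"]*.0568/89,"TCP depth",.2579-.0568, "w3",c["fx"]*.010/18)
im=optics.get_image("wrist")
cv2.imwrite("pics/w4.png",cv2.resize(im[170:290,190:330,::-1],None,fx=5,fy=5,interpolation=cv2.INTER_CUBIC))
plan([.461,-.222,.05])
E
```

```text
283.4441739816396 -0.021654645543340588
w2 tip depth 0.18089470878828234 TCP depth 0.2011 w3 0.15746898554535535
t 5.525 pos [ 0.4622 -0.2215  0.0567] toolx [-0.63   0.777  0.   ] tooly [ 0.777  0.63  -0.   ] z [-0.  0. -1.] yaw_y 39.0 units [ 0.006 -0.021  0.112] F [ 0.3 -0.6  1. ] 0.002044104563218229 0.0
```

View pics/w4.png

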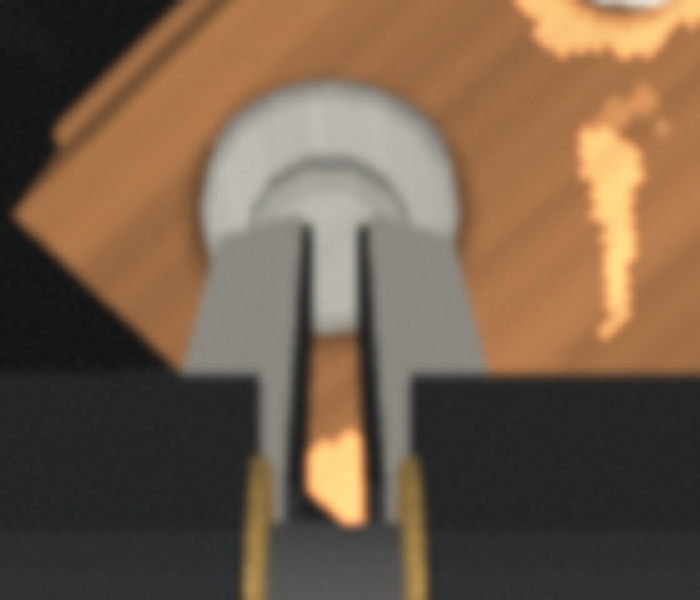

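The picture shows the fingers shut above the knob, with both tips over its top at about (300,225) and (365,225). So the real tips sit well above the TCP reading. I reopen and go lower in small steps, watching the force.

jog_arm(moves=[[0, [0, 0, -0.1], 0], [0, [0, 0, 0], 0], [0, [0, 0, 0], 0], [0, [0, 0, 0], 0], [0, [0, 0, 0], 0], [0, [0, 0, 0.1], 0], [0, [0, 0, 0.05], 0], [0, [0, 0, 0], 0]])

```text
time_s: 6.52
position: [0.462, -0.2213, 0.0533]
tcp_rot: [-0.0, 0.43, 0.903, 0.0]
contact_force: [-0.2, -0.1, 0.7]
grip_width: 0.0469
grip_force: 0.0
```

jog_arm(moves=[[0, [0, 0, 0.05], 0], [0, [0, 0, 0], 0]])

```text
time_s: 6.78
position: [0.4621, -0.2214, 0.0506]
tcp_rot: [-0.0, 0.43, 0.903, 0.0]
contact_force: [0.1, -0.2, 0.4]
grip_width: 0.0467
grip_force: 0.0
```

jog_arm(moves=[[0, [0, 0, 0.05], 0], [0, [0, 0, 0], 0]])

```text
time_s: 7.02
position: [0.4621, -0.2214, 0.0475]
tcp_rot: [-0.0, 0.43, 0.903, -0.0]
contact_force: [0.3, 0.2, 0.0]
grip_width: 0.0469
grip_force: 0.0
```

TCP is now below the block top with no contact, so the open tips are indeed retracted. I continue down.

jog_arm(moves=[[-0.15, [0, 0, 0.05], 0], [-0.15, [0, 0, 0], 0]])

```text
time_s: 7.28
position: [0.4621, -0.2214, 0.0445]
tcp_rot: [-0.0, 0.43, 0.903, 0.0]
contact_force: [-0.1, 0.4, -0.4]
grip_width: 0.0398
grip_force: 0.0
```

jog_arm(moves=[[-0.15, [0, 0, 0.04], 0], [-0.15, [0, 0, 0], 0]])

```text
time_s: 7.52
position: [0.4621, -0.2214, 0.0422]
tcp_rot: [-0.0, 0.43, 0.903, 0.0]
contact_force: [-0.4, 0.2, -0.0]
grip_width: 0.0397
grip_force: 0.0
```

jog_arm(moves=[[-0.15, [0, 0, 0.04], 0], [-0.15, [0, 0, 0], 0]])

```text
time_s: 7.78
position: [0.4621, -0.2214, 0.0398]
tcp_rot: [-0.0, 0.43, 0.903, 0.0]
contact_force: [0.8, -0.1, 0.4]
grip_width: 0.0399
grip_force: 0.0
```

jog_arm(moves=[[-0.4, [0, 0, 0], 0], [-0.4, [0, 0, 0], 0], [-0.6, [0, 0, 0], 0], [-0.6, [0, 0, 0], 0]])

```text
time_s: 8.28
position: [0.4621, -0.2216, 0.04]
tcp_rot: [0.0, 0.43, 0.903, -0.0]
contact_force: [-1.5, -1.7, 1.5]
grip_width: 0.0223
grip_force: 25.0
```

Gripped: width 22 mm, 25 N. I lift slowly straight up with a firmer squeeze.

jog_arm(moves=[[-1, [0, 0, 0], 0], [-1, [0, 0, 0], 0], [-1, [0, 0, -0.05], 0], [-1, [0, 0, -0.1], 0], [-1, [0, 0, -0.1], 0], [-1, [0, 0, 0], 0]], squeeze=45)

```text
time_s: 9.02
position: [0.4625, -0.2216, 0.0555]
tcp_rot: [0.001, 0.43, 0.903, -0.0]
contact_force: [0.6, -0.3, -4.7]
grip_width: 0.0216
grip_force: 45.0
```

Load −4.7 N, which matches the weight hanging free. I continue up.

jog_arm(moves=[[-1, [0, 0, -0.15], 0], [-1, [0, 0, -0.25], 0], [-1, [0, 0, -0.3], 0], [-1, [0, 0, -0.35], 0], [-1, [0, 0, -0.35], 0], [-1, [0, 0, -0.3], 0], [-1, [0, 0, -0.15], 0], [-1, [0, 0, -0.05], 0], [-1, [0, 0, 0], 0]])

```text
time_s: 10.15
position: [0.4621, -0.2214, 0.1687]
tcp_rot: [-0.0, 0.43, 0.903, 0.0]
contact_force: [0.6, -0.8, -4.0]
grip_width: 0.0218
grip_force: 45.0
```

```bash
python3 - <<'E'
from h import *
plan([.4906,.2674,.17])
c=optics.calibration("scene"); optics.get_image("scene")
for d in finder.mark_of("scene","pan")[:2]: r,cc=d["pixel"]; print(d["conf"],cc,r,at(c,cc,r,.06))
print(proj(c,np.array([.4906,.2674,.06])))
w=cv2.resize(optics.get_image("wrist")[:,:,::-1],(480,360)); s=cv2.resize(optics.get_image("scene")[130:310,160:400,::-1],(320,240))
o=np.zeros((360,800,3),np.uint8); o[:,:480]=w; o[:240,480:]=s; cv2.imwrite("pics/l1.png",o)
E
```

```text
t 10.15 pos [ 0.4621 -0.2214  0.1687] toolx [-0.63   0.777  0.   ] tooly [ 0.777  0.63  -0.   ] z [-0.  0. -1.] yaw_y 39.0 units [ 6.029  5.498 -0.02 ] F [ 0.6 -0.8 -4. ] 0.02181162553794869 44.98549722600728
0.83 203.7 169.6 [0.50162568 0.27077613 0.06      ]
(np.float64(201.65567043777222), np.float64(171.47666470545224))
```

View pics/l1.png

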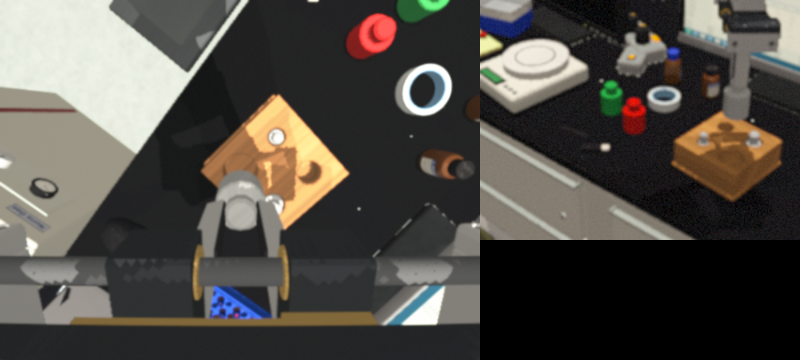

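The picture shows the weight held upright over its empty pocket; the other two weights are still in the block. I carry it to the scale.

jog_arm(moves=[[-1, [0.1, 0.09, 0], 0], [-1, [0.2, 0.18, 0], 0], [-1, [0.3, 0.28, 0], 0], [-1, [0.4, 0.36, 0], 0], [-1, [0.4, 0.36, 0], 0], [-1, [0.4, 0.36, 0], 0], [-1, [0.4, 0.36, 0], 0], [-1, [0.4, 0.36, 0], 0], [-1, [0.4, 0.36, 0], 0], [-1, [0.4, 0.36, 0], 0]])

```text
time_s: 11.6
position: [0.4764, 0.055, 0.169]
tcp_rot: [0.0, 0.43, 0.903, 0.0]
contact_force: [0.5, 0.0, -5.2]
grip_width: 0.0216
grip_force: 45.0
```

jog_arm(moves=[[-1, [0.4, 0.36, 0], 0], [-1, [0.4, 0.36, 0], 0], [-1, [0.4, 0.36, 0], 0], [-1, [0.4, 0.36, 0], 0], [-1, [0.4, 0.36, 0], 0], [-1, [0.3, 0.28, 0], 0], [-1, [0.2, 0.19, 0], 0], [-1, [0.1, 0.1, 0], 0], [-1, [0, 0, 0], 0], [-1, [0, 0, 0], 0]])

```text
time_s: 12.85
position: [0.4892, 0.2631, 0.169]
tcp_rot: [0.0, 0.431, 0.903, -0.0]
contact_force: [-0.3, -0.1, -4.7]
grip_width: 0.0215
grip_force: 45.0
```

```bash
python3 - <<'E'
from h import *
plan([.4906,.2674,.11])
im=optics.get_image("wrist"); c=optics.calibration("wrist")
e=proj(c,np.array([.4906,.2674,.06])); print(e, [proj(c,np.array([.4906+.04*a,.2674+.04*b,.06])) for a,b in((-.63,.777),(.63,-.777),(.777,.63),(-.777,-.63))])
cv2.circle(im,(int(e[0]),int(e[1])),2,(255,0,0),-1)
cv2.imwrite("pics/p1.png",im[:,:,::-1])
E
```

```text
t 12.85 pos [0.4892 0.2631 0.169 ] toolx [-0.629  0.777 -0.   ] tooly [ 0.777  0.629 -0.   ] z [-0. -0. -1.] yaw_y 39.0 units [0.04  0.064 0.983] F [-0.3 -0.1 -4.7] 0.021518462714385726 44.985670815221965
(np.float64(260.0133996739919), np.float64(180.3563244961698)) [(np.float64(260.0713470700018), np.float64(144.2219689861585)), (np.float64(259.95657414724144), np.float64(214.39563872388462)), (np.float64(295.8156814658539), np.float64(180.319550196715)), (np.float64(224.21309685923103), np.float64(180.39974162776969))]
```

View pics/p1.png

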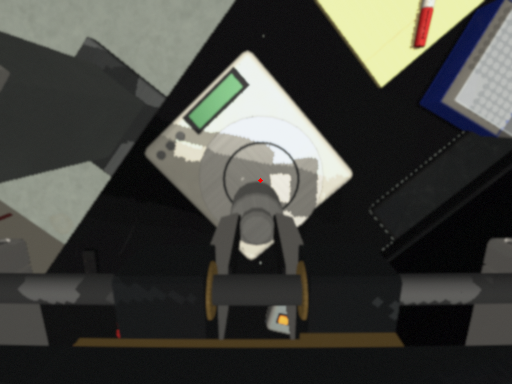

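The wrist view shows the ring spanning columns 224–297 with its top at row 143, so its centre (260,180) agrees with the estimate. I lower the weight.

jog_arm(moves=[[-1, [0.04, 0.06, 0.15], 0], [-1, [0, 0, 0.25], 0], [-1, [0, 0, 0.3], 0], [-1, [0, 0, 0.25], 0], [-1, [0, 0, 0.15], 0], [-1, [0, 0, 0.1], 0], [-1, [0, 0, 0.02], 0], [-1, [0, 0, 0], 0], [-1, [0, 0, 0], 0]])

```text
time_s: 14.02
position: [0.4906, 0.268, 0.0962]
tcp_rot: [0.0, 0.43, 0.903, 0.0]
contact_force: [-0.6, -0.2, -4.9]
grip_width: 0.0219
grip_force: 45.0
```

jog_arm(moves=[[-1, [0, 0, 0.02], 0], [-1, [0, 0, 0.02], 0], [-1, [0, 0, 0], 0]])

```text
time_s: 14.4
position: [0.4904, 0.2678, 0.0932]
tcp_rot: [-0.0, 0.43, 0.903, -0.0]
contact_force: [0.5, 0.3, -4.9]
grip_width: 0.0218
grip_force: 45.0
```

jog_arm(moves=[[-1, [0, 0, 0.015], 0], [-1, [0, 0, 0], 0]])

```text
time_s: 14.65
position: [0.4904, 0.2678, 0.0924]
tcp_rot: [-0.0, 0.43, 0.903, -0.0]
contact_force: [0.2, -0.9, -4.6]
grip_width: 0.0215
grip_force: 45.0
```

jog_arm(moves=[[-1, [0, 0, 0.01], 0], [-1, [0, 0, 0], 0]])

```text
time_s: 14.9
position: [0.4905, 0.2679, 0.0921]
tcp_rot: [0.0, 0.43, 0.903, 0.0]
contact_force: [-1.1, -0.1, -2.0]
grip_width: 0.0218
grip_force: 45.0
```

Touching now (load down to 2 N). One more tiny step, then a gentle release.

jog_arm(moves=[[-1, [0, 0, 0.005], 0], [-1, [0, 0, 0], 0]])

```text
time_s: 15.15
position: [0.4906, 0.2679, 0.092]
tcp_rot: [0.0, 0.43, 0.903, 0.0]
contact_force: [-2.6, -1.1, 4.5]
grip_width: 0.0218
grip_force: 45.0
```

jog_arm(moves=[[-0.5, [0, 0, 0], 0], [-0.4, [0, 0, 0], 0], [-0.2, [0, 0, 0], 0], [0, [0, 0, 0], 0], [0.2, [0, 0, 0], 0], [0.2, [0, 0, 0], 0]], squeeze=10)

```text
time_s: 15.9
position: [0.4904, 0.2679, 0.0915]
tcp_rot: [-0.0, 0.43, 0.903, -0.0]
contact_force: [-0.3, 0.1, -0.2]
grip_width: 0.056
grip_force: 0.0
```

jog_arm(moves=[[0.2, [0, 0, -0.1], 0], [0.2, [0, 0, -0.3], 0], [0.2, [0, 0, -0.4], 0], [0.2, [0, 0, -0.5], 0], [0.2, [0, 0, -0.5], 0], [0.2, [0, 0, -0.2], 0], [0.2, [0, 0, 0], 0], [0.2, [0, 0, 0], 0]])

```text
time_s: 16.9
position: [0.49, 0.2677, 0.2105]
tcp_rot: [-0.001, 0.43, 0.903, -0.001]
contact_force: [-0.2, 0.8, -0.2]
grip_width: 0.0567
grip_force: 0.0
```

```bash
python3 - <<'E'
from h import *
plan([.4906,.2674,.2])
w=optics.get_image("wrist"); c=optics.calibration("wrist"); 
w=cv2.resize(w[100:280,160:360,::-1],(400,360)); s=cv2.resize(optics.get_image("scene")[110:290,160:400,::-1],(400,300))
o=np.zeros((360,800,3),np.uint8); o[:,:400]=w; o[:300,400:]=s; cv2.imwrite("pics/end.png",o)
E
```

```text
t 16.9 pos [0.49   0.2677 0.2105] toolx [-0.63   0.777  0.   ] tooly [ 0.777  0.63  -0.002] z [-0.001 -0.001 -1.   ] yaw_y 39.0 units [-0.01   0.004  0.174] F [-0.2  0.8 -0.2] 0.05671824179219216 0.0
```

View pics/end.png

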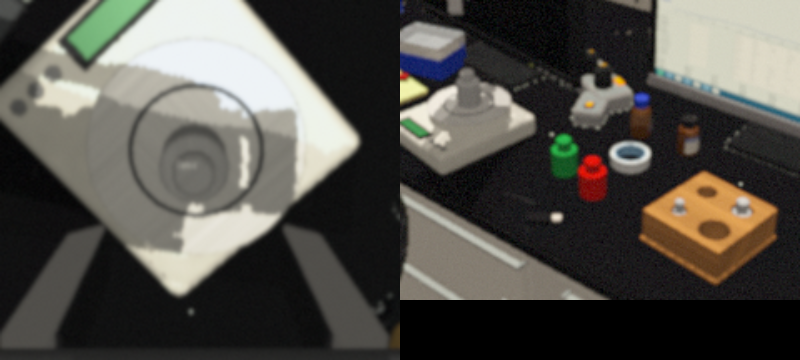

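The final view shows the weight upright and centred in the ring, the knob's offset being parallax. The other two weights are in their pockets and the gripper is clear.

```bash
python3 -c "
from bench import ctrl
print(ctrl.close_job())"
```

```text
the job is handed in; nothing more can be done
None
```

The large weight stands upright inside the ring on the scale's pan, the other two weights are still in their pockets, and the job was handed in at about 17 s of the 40 s allowed; no verdict came back.

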